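# Check a roller spindle in the limit gauge

## Robot

A 6-joint arm with a two-finger parallel gripper is mounted at the origin on a cart in front of the work surface, level with it; the furniture and walls round the work are solid. World frame = base frame: x ahead of the robot, y to its left, z up, the work surface at z = 0. Lengths are in m, angles in rad, forces in N, time in s.
With the tool pointing down it reaches from about 0.3 to 1 m from the base axis. Payload 5.1 kg.
Tool frame: the origin (TCP) lies at the very end of the fingers, on their centre line; the grasp point (between the pads) lies 19 mm behind it; z points along the fingers, y is the direction in which the jaws open and shut (so a half turn about z gives the same grasp; the last joint's range is limited). The gripper opens to 95 mm and grips with 3 to 60 N. Pads are 20 mm wide; open, the fingers measure 119 mm over their backs; the gripper's body (75 mm by 180 mm) begins 59 mm behind the grasp point.
Start: joints at [-1.283, 0.124, 1.65, -0, 1.367, -0.083], TCP at [0.236, -0.606, 0.215] pointing down, gripper open.
Joint ranges: [-2.61, 2.61], [-1.02, 2.33], [0.03, 2.71], [-1.35, 4.49], [0.32, 2.68], [-2.91, 2.91]. Speed limits (rad/s): [2.57, 2.57, 3.14, 3.14, 3.14, 3.14].

## Interface

Orientations are given as a unit quaternion [x, y, z, w].
In Python, from bench import bot, cams, order gives the robot as it stands. Calls block until the motion is done:
- bot.move_to(position, orientation): joint-space move of the TCP to a pose.
- bot.line_to(position, frame=None, rate=0.15, contact_N=None): straight line of the TCP; frame=None keeps the orientation; rate is the mean speed in m/s. With contact_N (N) it stops when the force on the tool has changed by that much, and returns True; else False.
- bot.set_joints(angles): joint-space move.
- bot.open_jaws() and bot.grab(squeeze=None): open the fingers fully, or close them until they stop; squeeze is the grip in N (None keeps the last).
- bot.wait(seconds).
- bot.inverse_kinematics(position, orientation): joint angles nearest the present ones, or None.
- bot.get_state(): the state.
- cams.get_image(name): name is "side" or "top"; returns (picture, depth): 400x640x3 uint8, blue, green, red; 400x640 float32, m along the optical axis (not along the pixel's ray), 0 where there is no reading.
- cams.get_calibration(name): a dict with "fx", "fy", "cx", "cy" (pixels), "pose" (4x4, takes a point from camera to world coordinates). Camera axes: x right, y down, z forward; pixel columns grow to the right and rows downward; lengths in m; the calibration is good to about 2 mm. A picture is of the moment at which its call begins. get_calibration takes no time and is no camera call.
A pose or a line that the arm cannot do raises bot.PlanningError and nothing moves.
- order.finish_job(): hands the job in, once; it reports no verdict.
Trained networks look in the newest picture that a camera, given by its name, has taken for a name from the list of things; names that differ only in an ending like _2 or _b are one class to them, and where a whole thing is asked for, a point or a joint stands for the part that bears it (a point fixed in the world has none). Each returns a list of dicts, best first, with "conf" (0 to 1); they miss things now and then, are a little off and sometimes report something else, mostly with a low value. They report only what shows in the picture. A call takes as long as a camera call.
- cams.recognise(name, camera): "extent" ([left, top, right, bottom] in pixels, round what is visible of it).
- cams.silhouettes(name, camera): "mask" (400x640 bool, what is visible of it) and "extent" ([left, top, right, bottom] in pixels, round what is visible of it).
The state is a dict: "t": time; "joint_pos": joint angles; "dq": joint speeds; "joint_efforts": joint torques, N m; "position": TCP position; "orientation": TCP orientation; "wrist_force": force on the tool from outside, world axes, zero at the start; "ft_torque": the same for the moment, N m; "finger_gap": finger opening in m.
Only numpy, scipy, OpenCV 4.12 (cv2) and the standard library are available. Lean on these libraries where they do the work, as an engineer would, in place of code of your own. Each camera call takes 0.05 s, during which the arm holds its last target.

## Task

Check the steel roller spindle in the limit gauge: take it from the yellow-marked stand and push it down through the green-ringed GO hole until its collar sits on the plate, then draw it out and try it nose-down in the red NO-GO bush, pressing straight down with about 10 N for a second to show that it is stopped there. Then stand it fully down in the pocket of the green-marked stand and let go. Be gentle throughout: never force the spindle against the gauge (stay well under 30 N) or tip it over, and leave the other things on the bench where they are.

Things in the scene. Friction and masses are not known exactly. Their poses are not given: they have to be found in the camera images.
- spindle_tip (a point): Centre of the flat lower end (nose) of the loose steel spindle, 114 mm long, about 0.3 kg, which starts upright in the yellow-marked stand; z points up along it. From the nose up: 60 mm of bright round shank, 20 mm in diameter, its nose chamfered (15 mm flat, 20 mm from 2.5 mm up); a round collar 30 mm in diameter, 6 mm thick; a dark ribbed round grip.
- spindle_grip (a point): Point on the spindle's axis 90 mm above its nose, in the middle of the ribbed grip (round, 20 mm across, 48 mm long, from 66 to 114 mm above the nose): where to grasp it, from above.
- gauge: Fixed limit gauge, at any yaw: a steel plate 70 x 166 mm, 16 mm thick, top face 85 mm above the bench, on a grey stand (base 100 x 170 mm, 10 mm thick) that leaves the space under both holes open. Origin at the centre of its underside; z up; y along its length: GO hole at y = +38 mm, NO-GO bush at y = -38 mm.
- go_mouth (a point): Centre of the GO hole in the plane of the plate's top face. The hole is ringed in green, 21.2 mm in diameter with a small chamfer, straight through the 16 mm plate; the shank passes with about 0.6 mm to spare all round until the collar (60 mm above the nose) lies on the plate.
- nogo_mouth (a point): Point on the vertical axis of the red NO-GO bush, in the plane of the plate's top face. The bush is a red ring, 33 mm outside, its bore 17 mm, too small for the 20 mm shank. It is set by hand: its upper face stands 1 to 21 mm above this point, different each time and not given, so feel for it. It is rigid under the forces used here.
- in_stand_floor (a point): Centre of the floor of the pocket in the fixed wooden stand (64 x 64 x 42 mm) with a yellow border painted on its top, in which the spindle stands at the start. Pocket 24 mm in diameter and 34 mm deep, open at the top; this point is 8 mm above the underside of the stand.
- passed_stand_floor (a point): Centre of the floor of the pocket in the fixed wooden stand with a green border painted on its top (64 x 64 x 42 mm, same pocket: 24 mm in diameter, 34 mm deep), empty at the start. The spindle goes here in the end, nose on the floor.
- tape_roll: Blue roll of tape lying flat, 93 mm across and 24 mm high; a bystander. Origin at the centre of its underside.
- ink_tin: Small blue and white ink tin, 61 mm across and 46 mm high; a bystander. Origin at the centre of its underside.
- carton: Brown cardboard carton lying on the bench, 47 x 160 x 39 mm; a bystander. Origin at the centre of its underside.

How it is judged:
On the way, in this order (a step that is already met when the one before it is completed fails the run):
1. the spindle is pushed down through the GO hole until its collar is down on the plate (within 4 mm) (z of spindle_tip in the frame of go_mouth below -0.056 m and horizontal distance between spindle_tip and go_mouth below 0.005 m), for 0.1 s.
2. the spindle's nose is pressed on the NO-GO bush, centred within 3 mm and upright, with more than 6 N for 0.4 s, and is stopped there (horizontal distance between spindle_tip and nogo_mouth below 0.003 m and z of spindle_tip in the frame of nogo_mouth between -0.003 and 0.023 m and angle between spindle_tip's own z axis and vertical below 0.08 rad and contact force between spindle and gauge above 6 N), for 0.4 s.
At the end, for the whole second after the job is handed in: the spindle stands at rest in the pocket of the green-marked stand: nose within 6 mm of the pocket's centre and within 4 mm of its floor, leaning less than 0.12 rad (horizontal distance between spindle_tip and passed_stand_floor below 0.006 m and z of spindle_tip in the frame of passed_stand_floor below 0.004 m and angle between spindle_tip's own z axis and vertical below 0.12 rad and linear speed of spindle below 0.01 m/s); the robot touches nothing.
It fails at once if the spindle is pressed on the NO-GO bush with more than 30 N (horizontal distance between spindle_tip and nogo_mouth below 0.025 m and contact force between spindle and gauge above 30 N).
It fails at once if the spindle is knocked or forced against the gauge with more than 45 N (contact force between spindle and gauge above 45 N).
It fails at once if the spindle is tipped over (leans more than 0.6 rad) (angle between spindle_tip's own z axis and vertical above 0.6 rad).
It fails at once if a bystander is moved by more than 15 mm (distance of any of tape_roll, ink_tin, carton from where it was at the start of the episode above 0.015 m).
It also fails if it takes over 67 s, if anything falls off the work surface, if the arm or the gripper's body presses on something with over 40 N, if the wrist force passes 120 N, or if a joint passes its speed limit or range.

## Working session

There is one attempt and no reset: what is moved stays moved. The work goes in short steps, each a Python script; the robot and the scene stay as the last script left them, time stands still between calls to the robot, and variables do not carry over. Pictures are saved under pics/ and viewed, and the job is handed in when it is done.

```bash
ls; mkdir -p pics; python3 - <<'E'
from bench import bot,cams,order
import cv2,numpy as np
for n in("top","side"):
    im,d=cams.get_image(n); cv2.imwrite(f"pics/{n}0.png",im); np.savez(f"{n}0.npz",im=im,d=d)
    c=cams.get_calibration(n); print(n,c["fx"],c["fy"],c["cx"],c["cy"]);print(np.round(c["pose"],4))
s=bot.get_state();print({k:np.round(v,3) for k,v in s.items()})
E
```

```text
pics
top 376.8422036069651 376.8422036069651 316.0068709103309 199.11171824889604
[[ 0.0285 -0.9936  0.1094  0.46  ]
 [-0.9995 -0.0272  0.0129 -0.1224]
 [-0.0098 -0.1097 -0.9939  1.2568]
 [ 0.      0.      0.      1.    ]]
side 375.6441899495777 375.6441899495777 315.34767251842936 196.86613944272534
[[ 0.9644 -0.163   0.2084  0.2613]
 [-0.2644 -0.5692  0.7785 -1.2844]
 [-0.0083 -0.8059 -0.592   0.9552]
 [ 0.      0.      0.      1.    ]]
{'t': np.float64(0.1), 'joint_pos': array([-1.283,  0.124,  1.652,  0.   ,  1.367, -0.083]), 'dq': array([-0.002, -0.002, -0.001,  0.   , -0.001, -0.   ]), 'joint_efforts': array([  0.   , -41.888, -36.11 ,   0.078,   0.046,  -0.   ]), 'position': array([ 0.235, -0.605,  0.214]), 'orientation': array([ 0.983,  0.184, -0.   , -0.001]), 'wrist_force': array([ 0.129, -0.136, -0.19 ]), 'ft_torque': array([ 0.025, -0.003, -0.014]), 'finger_gap': np.float64(0.095)}
```

View pics/top0.png

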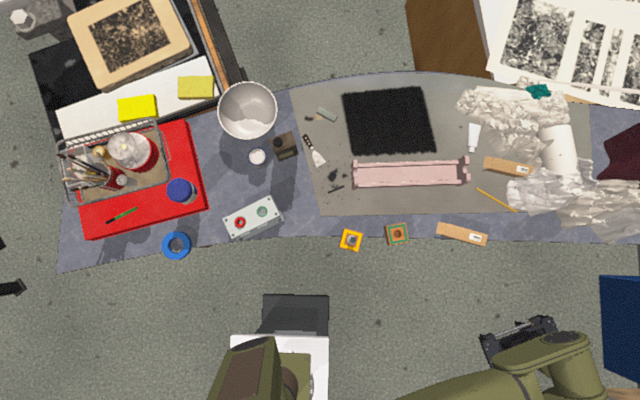

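View pics/side0.png

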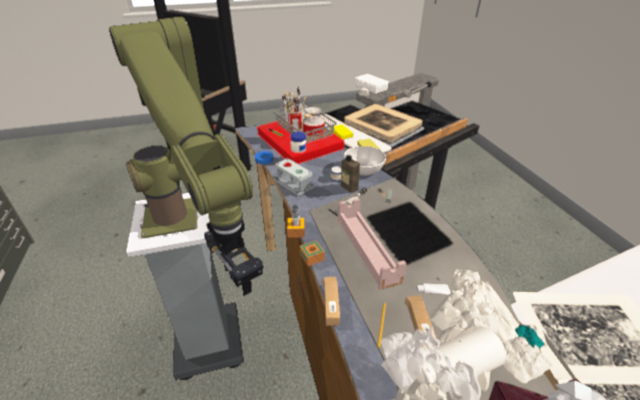

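```bash
cat > h.py <<'E'
import numpy as np,cv2
from bench import bot,cams,order
def ray(cam,u,v):
    c=cams.get_calibration(cam);P=np.array(c["pose"])
    d=P[:3,:3]@np.array([(u-c["cx"])/c["fx"],(v-c["cy"])/c["fy"],1.]);return P[:3,3],d
def atz(cam,u,v,z):
    o,d=ray(cam,u,v);return o+d*(z-o[2])/d[2]
def proj(cam,p):
    c=cams.get_calibration(cam);P=np.array(c["pose"]);q=P[:3,:3].T@(np.array(p)-P[:3,3])
    return np.array([c["fx"]*q[0]/q[2]+c["cx"],c["fy"]*q[1]/q[2]+c["cy"]])
def st(): return bot.get_state()
E
python3 - <<'E'
from h import *
a=np.load("top0.npz");b=np.load("side0.npz")
def crop(im,x,y,w,h,s): return cv2.resize(im[y:y+h,x:x+w],None,fx=s,fy=s,interpolation=cv2.INTER_NEAREST)
t1=crop(a["im"],215,185,75,60,8);t2=crop(a["im"],330,215,90,45,8)
cv2.imwrite("pics/t1.png",t1);cv2.imwrite("pics/t2.png",t2)
cv2.imwrite("pics/s1.png",crop(b["im"],265,150,70,120,5))
for n in("spindle_tip","gauge","tape_roll","ink_tin","carton","passed_stand_floor","go_mouth","nogo_mouth","in_stand_floor"):
    for c in("top","side"):
        try:r=cams.recognise(n,c);print(n,c,[(np.round(x["extent"],1).tolist(),round(float(x["conf"]),2)) for x in r[:3]])
        except Exception as e:print(n,c,e)
E
```

```text
spindle_tip top [([348.1, 233.8, 359.2, 244.8], 0.37)]
spindle_tip side [([291.0, 204.6, 300.5, 223.6], 0.67)]
gauge top [([222.6, 194.1, 283.7, 243.5], 0.79)]
gauge side [([275.5, 158.5, 312.7, 194.4], 0.91)]
tape_roll top [([163.5, 230.8, 192.5, 259.6], 0.6)]
tape_roll side [([254.0, 152.9, 275.4, 161.9], 0.68)]
ink_tin top [([246.6, 148.5, 270.4, 168.8], 0.6)]
ink_tin side [([331.4, 166.2, 340.7, 179.3], 0.67)]
carton top [([436.3, 224.1, 488.5, 248.1], 0.91)]
carton side [([323.3, 276.0, 338.0, 329.6], 0.83), ([275.1, 158.4, 313.3, 193.9], 0.63), ([287.3, 214.8, 303.5, 236.5], 0.61)]
passed_stand_floor top [([383.0, 224.8, 411.5, 244.0], 0.7)]
passed_stand_floor side [([299.6, 242.5, 327.1, 266.7], 0.59)]
go_mouth top [([225.8, 192.0, 286.2, 239.9], 0.69)]
go_mouth side [([274.9, 158.0, 313.7, 193.4], 0.92)]
nogo_mouth top [([219.6, 196.4, 282.4, 241.4], 0.58)]
nogo_mouth side [([276.9, 159.1, 315.3, 195.1], 0.74)]
in_stand_floor top [([221.9, 194.3, 286.2, 241.4], 0.7), ([339.9, 231.7, 362.0, 252.0], 0.63)]
in_stand_floor side [([285.8, 218.4, 305.4, 235.9], 0.61)]
```

View pics/t1.png

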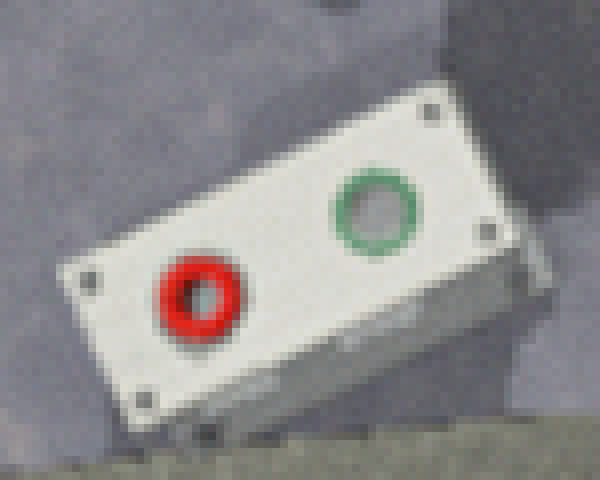

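View pics/t2.png

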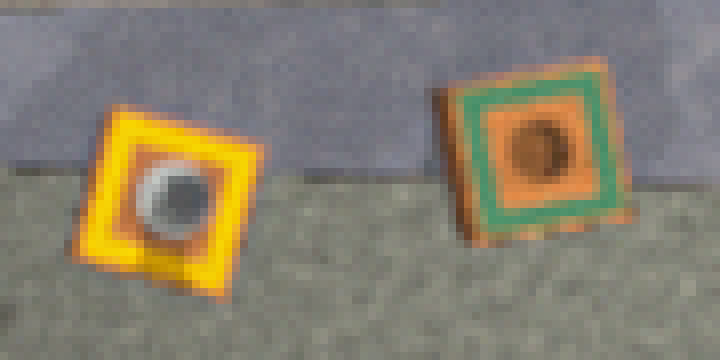

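View pics/s1.png

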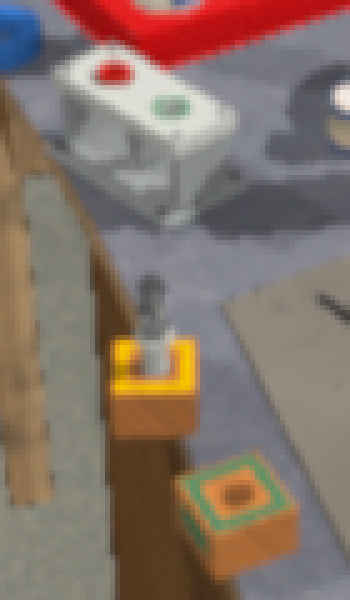

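```bash
cat > m.py <<'E'
from h import *
D={n:np.load(n+"0.npz") for n in("top","side")}
def up(cam,S=8):
    return cv2.resize(D[cam]["im"],None,fx=S,fy=S,interpolation=cv2.INTER_CUBIC)
def blob(cam,box,f,z,S=8):
    im=up(cam);x0,y0,x1,y1=[int(b*S) for b in box]
    c=im[y0:y1,x0:x1];hsv=cv2.cvtColor(c,cv2.COLOR_BGR2HSV)
    m=f(hsv).astype(np.uint8)
    n,l,s,_=cv2.connectedComponentsWithStats(m)
    k=1+np.argmax(s[1:,4]);m=(l==k).astype(np.uint8)
    pts=np.argwhere(m)[:,::-1].astype(np.float32)
    hull=cv2.convexHull(pts.astype(np.int32))[:,0].astype(float)
    pix=(hull+[x0,y0]+0.5)/S-0.5
    W=np.array([atz(cam,u,v,z)[:2] for u,v in pix]).astype(np.float32)
    M=cv2.moments(W*1000.);A=M["m00"];cen=np.array([M["m10"],M["m01"]])/A
    r=cv2.minAreaRect(W*1000)
    ce,ra=cv2.minEnclosingCircle(W*1000)
    return cen,A,r
f=lambda lo,hi,smin,vmin,vmax=255:(lambda h:(h[...,0]>=lo)&(h[...,0]<=hi)&(h[...,1]>=smin)&(h[...,2]>=vmin)&(h[...,2]<=vmax))
white=lambda h:((h[...,1]<40)&(h[...,2]>185))
if __name__=="__main__":
  def pr(n,x): 
    c,A,r=x;print(n,"cen",np.round(c,1),"A",round(A),"eqdiam",round(2*(A/np.pi)**.5,1),"rect",np.round(r[0],1),np.round(r[1],1),round(r[2],1))
  pr("plate top",blob("top",(215,185,290,245),white,.085))
  pr("go top",blob("top",(250,200,275,222),f(60,90,60,60),.085))
  pr("nogo top",blob("top",(228,210,252,236),lambda h:((h[...,0]<8)|(h[...,0]>172))&(h[...,1]>130),.085))
  pr("yel top",blob("top",(330,215,370,260),f(20,32,180,150),.042))
  pr("grn top",blob("top",(380,218,415,250),f(55,90,60,60),.042))
  pr("plate side",blob("side",(270,155,318,190),white,.085))
  pr("go side",blob("side",(290,165,310,177),f(60,90,50,60),.085))
  pr("nogo side",blob("side",(278,158,296,170),lambda h:((h[...,0]<8)|(h[...,0]>172))&(h[...,1]>120),.085))
  pr("yel side",blob("side",(280,210,310,240),f(20,32,180,150),.042))
  pr("grn side",blob("side",(298,238,328,258),f(50,90,50,60),.042))
E
python3 m.py
```

```text
plate top cen [529.3  95.1] A 11657 eqdiam 121.8 rect [529.   95.2] [ 70.9 166.2] 28.4
go top cen [546.9  61.6] A 749 eqdiam 30.9 rect [546.8  61.6] [30.7 30.7] 47.1
nogo top cen [511.1 128.8] A 799 eqdiam 31.9 rect [511.2 128.7] [31.6 31.2] 2.8
yel top cen [ 465.8 -221.3] A 3465 eqdiam 66.4 rect [ 465.7 -221.5] [59.5 59.7] 76.5
grn top cen [ 490.1 -369.6] A 2931 eqdiam 61.1 rect [ 490.2 -369.6] [54.6 54.6] 11.2
plate side cen [533.3  89.8] A 11837 eqdiam 122.8 rect [533.1  91.1] [ 73.1 176. ] 28.3
go side cen [559.8  56.5] A 8 eqdiam 3.3 rect [559.7  56.5] [5.1 2. ] 68.7
nogo side cen [513.1 130.9] A 757 eqdiam 31.0 rect [513.7 131.8] [32.  29.2] 73.9
yel side cen [ 466.4 -220.6] A 3553 eqdiam 67.3 rect [ 467.  -219.5] [64.3 59.8] 76.2
grn side cen [ 470.4 -368.8] A 602 eqdiam 27.7 rect [ 468.6 -372. ] [53.3 15.5] 87.6
```

```bash
python3 - <<'E'
from m import *
for (u,v,z) in ((173.5/8+330-.5,198/8+215-.5,.074),(186/8+330-.5,198/8+215-.5,.122)): print(atz("top",u,v,z))
im=D["top"]["im"];g=cv2.cvtColor(im,cv2.COLOR_BGR2HSV)
print(g[232:248,345:361,1]);print(g[232:248,345:361,2])
print(np.round(D["top"]["d"][232:248,345:361],3)[::2,::2])
for q in([.7071,.7071,0,0],[.7071,-.7071,0,0]):
  q=np.array(q)/np.linalg.norm(q)
  for p in([.466,-.221,.079],[.466,-.221,.3],[.547,.0616,.25],[.547,.0616,.096],[.511,.1288,.2],[.49,-.3696,.079]):
    print(q,p,np.round(bot.inverse_kinematics(p,q),2))
E
```

```text
[ 0.46729217 -0.22034288  0.074     ]
[ 0.467128   -0.22103871  0.122     ]
[[248 250 252 253 253 253 252 253 255 255 243 203 185 170 144  98]
 [251 212 177 189 203 225 254 255 255 255 254 255 255 255 240 213]
 [253 192 160 159 164 153 144 163 181 218 255 255 252 250 252 255]
 [255 194 165 139  88  63  57  55  77 121 167 193 212 252 249 253]
 [226 177 143  75  21   5   3   7  18  51 114 153 167 203 250 253]
 [204 163  91  22   6   5  11   9  23   6  53 133 161 223 251 255]
 [210 149  39   4   3   2  13   8  17  14  14 115 177 247 252 248]
 [186 137  26   7   5  12   6  11   3  33  11 114 181 255 253 221]
 [178 134  26  10   6   7   6   3   6  31  18  99 184 255 254 218]
 [167 158  50   8   2   7   7  11   5  18  11 110 207 254 255 201]
 [162 171 102  16  11  10   9   7   5  11  53 142 241 253 255 166]
 [164 163 152  57   9   6   8  10  25  45  99 190 255 253 214 121]
 [177 173 170 147  89  59  29  26  82 131 158 221 253 254 209  94]
 [244 204 197 177 168 154 143 144 160 158 186 230 251 255 202  78]
 [251 252 253 234 219 201 193 187 161 164 179 254 251 255 163  22]
 [255 253 250 250 2
[... 1985 characters left out ...]
     0.        ] [0.511, 0.1288, 0.2] [ 0.15 -0.14  1.94 -0.    1.34  0.15]
[0.70710678 0.70710678 0.         0.        ] [0.49, -0.3696, 0.079] [-0.73  0.16  1.84 -0.    1.13 -0.73]
[ 0.70710678 -0.70710678  0.          0.        ] [0.466, -0.221, 0.079] [-0.55 -0.05  2.07 -0.    1.12  2.59]
[ 0.70710678 -0.70710678  0.          0.        ] [0.466, -0.221, 0.3] [-0.55 -0.22  1.84 -0.    1.52  2.59]Traceback (most recent call last):
  File "<stdin>", line 9, in <module>
    return _wrapfunc(a, 'round', decimals=decimals, out=out)
    return _wrapit(obj, method, *args, **kwds)
    result = getattr(arr, method)(*args, **kwds)
TypeError: unsupported operand type(s) for *: 'NoneType' and 'float'
```

```bash
cat >> h.py <<'E'
Q=np.array([.5**.5,.5**.5,0,0])
def show(tag=""):
    s=st();print(tag,"t",round(float(s["t"]),2),"p",np.round(np.array(s["position"])*1000,2),"q",np.round(s["orientation"],4),"F",np.round(s["wrist_force"],2),"M",np.round(s["ft_torque"],2),"gap",round(float(s["finger_gap"])*1000,2));return s
E
python3 - <<'E'
from h import *
x,y=.4672,-.2208
bot.move_to([x,y,.20],Q);show()
bot.line_to([x,y,.079],rate=.08,contact_N=6);bot.wait(.2);s=show()
bot.grab(5);bot.wait(.3);show("5N")
E
```

```text
t 2.65 p [ 467.15 -221.6   200.14] q [ 7.076e-01  7.067e-01 -1.000e-04  2.000e-04] F [ 0.32 -0.63 -0.14] M [ 0.04 -0.16  0.02] gap 95.4
 t 4.52 p [ 467.4  -220.93   79.38] q [7.071e-01 7.071e-01 1.000e-04 3.000e-04] F [ 1.3   0.04 -0.31] M [-0.04 -0.1  -0.01] gap 94.9
5N t 5.97 p [ 467.34 -220.81   79.03] q [7.071e-01 7.071e-01 1.000e-04 1.000e-04] F [ 1.41  0.26 -1.08] M [-0.03 -0.45  0.02] gap 19.83
```

```bash
python3 - <<'E'
from h import *
bot.grab(45);bot.wait(.2);show("45N")
x,y=.4672,-.2208
bot.line_to([x,y,.19],rate=.1);show("up")
x,y=.5470,.0616
bot.move_to([x,y,.20],Q);bot.wait(.2);show("over go")
im,d=cams.get_image("side");cv2.imwrite("pics/s2.png",cv2.resize(im[90:230,220:360],None,fx=4,fy=4,interpolation=cv2.INTER_CUBIC))
im,d=cams.get_image("top");cv2.imwrite("pics/t3.png",cv2.resize(im[150:260,200:320],None,fx=5,fy=5,interpolation=cv2.INTER_CUBIC))
E
```

```text
45N t 6.39 p [ 467.28 -220.78   78.99] q [7.071e-01 7.071e-01 1.000e-04 1.000e-04] F [ 1.32 -0.46 -0.78] M [-0.04 -0.5  -0.01] gap 19.43
up t 7.65 p [ 466.67 -220.52  188.92] q [ 7.071e-01  7.071e-01 -3.000e-04 -9.000e-04] F [ 0.36 -0.23 -3.34] M [-0.05 -0.1  -0.05] gap 19.41
over go t 8.97 p [547.02  60.36 199.94] q [ 7.078e-01  7.064e-01 -1.000e-04  0.000e+00] F [ 0.61  0.31 -3.05] M [ 0.02 -0.13  0.01] gap 19.33
```

View pics/s2.png

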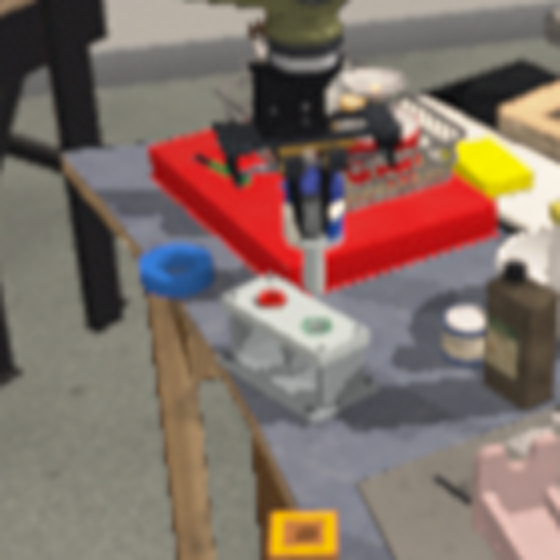

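View pics/t3.png

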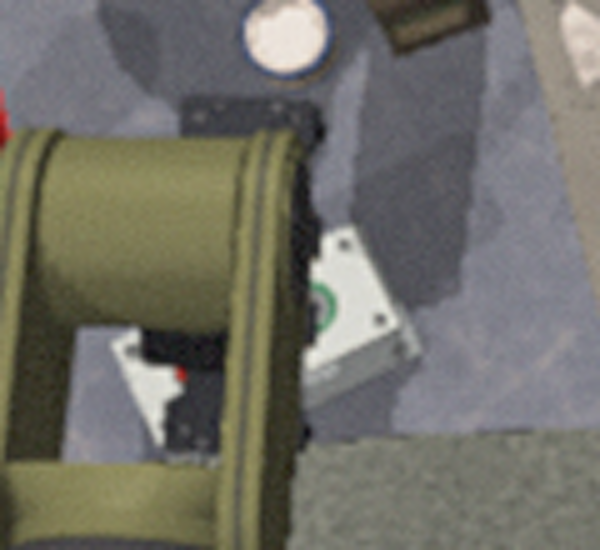

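```bash
python3 - <<'E'
from h import *
x,y=.5470,.0616
bot.line_to([x,y,.165],rate=.06);bot.wait(.3);show("165")
im,d=cams.get_image("side");cv2.imwrite("pics/s3.png",cv2.resize(im[130:200,260:330],None,fx=8,fy=8,interpolation=cv2.INTER_CUBIC))
print(bot.line_to([x,y,.140],rate=.02,contact_N=4));show("down")
E
```

```text
165 t 10.11 p [547.27  61.62 165.49] q [7.071e-01 7.071e-01 3.000e-04 3.000e-04] F [ 0.5  -0.26 -3.86] M [-0.04 -0.01 -0.  ] gap 19.41
False
down t 11.56 p [547.35  61.66 140.27] q [7.071e-01 7.071e-01 4.000e-04 3.000e-04] F [ 3.2  -0.18 -2.86] M [ 0.2  -0.72  0.03] gap 19.45
```

View pics/s3.png

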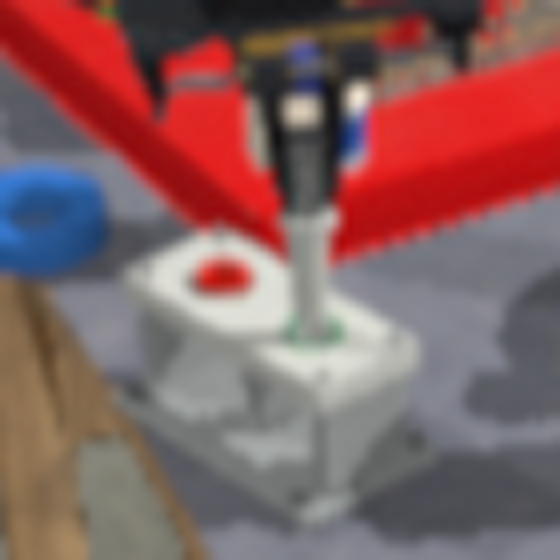

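```bash
python3 - <<'E'
from h import *
x,y=.5476,.0616
bot.line_to([x,y,.139],rate=.02);bot.wait(.15);show("x+.6")
print(bot.line_to([x,y,.106],rate=.03,contact_N=6));show("down")
E
```

```text
x+.6 t 11.96 p [547.49  61.6  138.85] q [ 7.071e-01  7.071e-01 -1.000e-04 -1.000e-04] F [ 3.18  0.82 -2.57] M [ 0.15 -0.59  0.  ] gap 19.33
False
down t 13.21 p [547.6   61.64 105.89] q [7.071e-01 7.071e-01 1.000e-04 0.000e+00] F [ 1.72  1.41 -4.1 ] M [ 0.19 -0.63  0.04] gap 18.94
```

```bash
python3 - <<'E'
from h import *
x,y=.5480,.0618
print(bot.line_to([x,y,.0945],rate=.015,contact_N=5));show("down");bot.wait(.3);s=show("hold")
E
```

```text
True
down t 13.84 p [547.71  61.72  96.  ] q [ 7.071e-01  7.071e-01 -2.000e-04 -2.000e-04] F [-0.15  0.36  4.76] M [-0.03 -0.04 -0.03] gap 19.7
hold t 14.14 p [547.7   61.71  95.99] q [ 7.071e-01  7.071e-01 -2.000e-04 -1.000e-04] F [-0.71 -0.43  4.86] M [-0.1   0.02 -0.01] gap 19.47
```

```bash
python3 - <<'E'
from h import *
x,y=.5477,.0617
bot.line_to([x,y,.19],rate=.08);show("out")
x,y=.5118,.1287
bot.line_to([x,y,.19],rate=.1);bot.line_to([x,y,.183],rate=.05);bot.wait(.3);show("over nogo")
print(bot.line_to([x,y,.150],rate=.012,contact_N=3));show("touch");bot.wait(.2);show("hold")
im,d=cams.get_image("side");cv2.imwrite("pics/s4.png",cv2.resize(im[130:200,260:330],None,fx=8,fy=8,interpolation=cv2.INTER_CUBIC))
E
```

```text
out t 15.48 p [547.23  61.67 189.22] q [ 0.7071  0.7071 -0.0012 -0.0014] F [-0.43  0.01 -3.45] M [-0.01 -0.13 -0.01] gap 19.35
over nogo t 16.98 p [511.94 128.65 183.18] q [ 7.072e-01  7.070e-01 -6.000e-04 -8.000e-04] F [-0.57 -0.54 -4.14] M [-0.04 -0.11 -0.02] gap 19.32
True
touch t 18.74 p [512.16 128.82 160.26] q [ 7.071e-01  7.071e-01 -2.000e-04 -7.000e-04] F [2.2  0.49 2.91] M [ 0.07 -0.32 -0.01] gap 19.42
hold t 18.94 p [512.07 128.83 160.16] q [ 7.071e-01  7.071e-01 -3.000e-04 -7.000e-04] F [ 2.13 -0.48  6.31] M [ 0.09 -0.49 -0.  ] gap 19.42
```

View pics/s4.png

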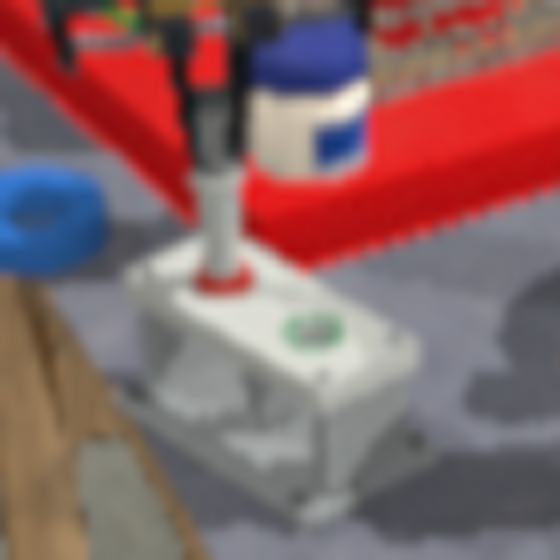

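```bash
python3 - <<'E'
from h import *
s=show("now")
for i in range(10):
    bot.wait(.1);s=show()
E
```

```text
now t 18.99 p [512.09 128.8  160.16] q [ 7.071e-01  7.071e-01 -3.000e-04 -7.000e-04] F [0.44 0.06 5.75] M [ 0.14 -0.48  0.1 ] gap 19.08
 t 19.09 p [512.09 128.81 160.17] q [ 7.071e-01  7.071e-01 -3.000e-04 -7.000e-04] F [1.25 0.51 5.43] M [ 0.08 -0.55  0.05] gap 19.23
 t 19.19 p [512.09 128.81 160.15] q [ 7.071e-01  7.071e-01 -3.000e-04 -7.000e-04] F [1.46 0.61 5.47] M [ 0.04 -0.5   0.05] gap 19.34
 t 19.29 p [512.09 128.8  160.16] q [ 7.072e-01  7.071e-01 -3.000e-04 -7.000e-04] F [2.42 0.26 6.21] M [ 0.07 -0.49  0.02] gap 19.44
 t 19.39 p [512.08 128.81 160.13] q [ 7.071e-01  7.071e-01 -3.000e-04 -7.000e-04] F [ 1.55 -0.12  5.64] M [ 0.06 -0.47  0.03] gap 19.56
 t 19.49 p [512.09 128.82 160.14] q [ 7.071e-01  7.071e-01 -3.000e-04 -7.000e-04] F [2.   0.42 5.52] M [ 0.1  -0.48 -0.04] gap 19.27
 t 19.59 p [512.11 128.83 160.17] q [ 7.071e-01  7.071e-01 -3.000e-04 -7.000e-04] F [1.49 0.36 5.09] M [ 0.08 -0.5  -0.02] gap 19.34
 t 19.69 p [512.08 128.8  160.14] q [ 7.071e-01  7.071e-01 -3.000e-04 -7.000e-04] F [1.75 0.67 4.89] M [ 0.05 -0.49 -0.04] gap 19.23
 t 19.79 p [512.09 128.81 160.17] q [ 7.071e-01  7.071e-01 -3.000e-04 -7.000e-04] F [1.98 0.34 5.92] M [ 0.06 -0.5   0.02] gap 19.39
 t 19.89 p [512.09 128.82 160.16] q [ 7.071e-01  7.071e-01 -3.000e-04 -7.000e-04] F [1.16 0.5  5.74] M [ 0.08 -0.54 -0.01] gap 19.59
 t 19.99 p [512.09 128.79 160.14] q [ 7.071e-01  7.071e-01 -3.000e-04 -7.000e-04] F [2.2  1.66 6.45] M [ 0.12 -0.45  0.02] gap 19.87
```

```bash
python3 - <<'E'
from h import *
x,y=.5120,.1287
print(bot.line_to([x,y,.1592],rate=.005,contact_N=2.5));
for i in range(8):
    s=show();bot.wait(.1)
E
```

```text
False
 t 20.48 p [512.47 128.82 160.1 ] q [ 0.7071  0.7071 -0.0015 -0.0016] F [ 0.51 -0.25  6.9 ] M [ 0.09 -0.1  -0.03] gap 19.61
 t 20.58 p [512.46 128.84 160.11] q [ 0.7071  0.7071 -0.0015 -0.0016] F [ 0.38 -0.05  6.38] M [ 0.1  -0.18 -0.  ] gap 19.3
 t 20.68 p [512.46 128.85 160.12] q [ 0.7071  0.7071 -0.0015 -0.0016] F [0.76 1.14 6.19] M [ 0.11 -0.16  0.04] gap 19.64
 t 20.78 p [512.45 128.85 160.1 ] q [ 0.7071  0.7071 -0.0015 -0.0016] F [0.06 0.58 6.42] M [ 0.05 -0.1  -0.01] gap 19.62
 t 20.88 p [512.46 128.82 160.12] q [ 0.7071  0.7071 -0.0015 -0.0016] F [0.24 0.13 6.4 ] M [ 0.13 -0.06 -0.  ] gap 19.74
 t 20.98 p [512.46 128.84 160.1 ] q [ 0.7071  0.7071 -0.0015 -0.0016] F [0.2  0.87 5.53] M [ 0.1  -0.08 -0.03] gap 19.14
 t 21.08 p [512.47 128.84 160.09] q [ 0.7071  0.7071 -0.0015 -0.0016] F [-0.09  0.91  6.19] M [ 0.04 -0.21 -0.02] gap 19.25
 t 21.18 p [512.45 128.84 160.1 ] q [ 0.7071  0.7071 -0.0015 -0.0016] F [0.33 1.28 5.51] M [ 0.05 -0.1  -0.  ] gap 19.47
```

```bash
python3 - <<'E'
from h import *
bot.line_to([.5122,.1288,.20],rate=.08)
x,y=.4907,-.3695
bot.move_to([x,y,.20],Q);bot.line_to([x,y,.13],rate=.08);bot.wait(.3);show("over")
print(bot.line_to([x,y,.100],rate=.03,contact_N=4));show("in?")
im,d=cams.get_image("side");cv2.imwrite("pics/s5.png",cv2.resize(im[200:280,270:350],None,fx=7,fy=7,interpolation=cv2.INTER_CUBIC))
E
```

```text
over t 25.08 p [ 490.89 -369.67  130.5 ] q [7.071e-01 7.071e-01 0.000e+00 4.000e-04] F [ 0.11  0.07 -3.75] M [ 0.01 -0.11  0.04] gap 19.31
False
in? t 26.23 p [ 490.88 -369.63  100.32] q [7.071e-01 7.071e-01 0.000e+00 3.000e-04] F [ 0.68  0.69 -2.88] M [ 0.01 -0.11 -0.04] gap 19.44
```

View pics/s5.png

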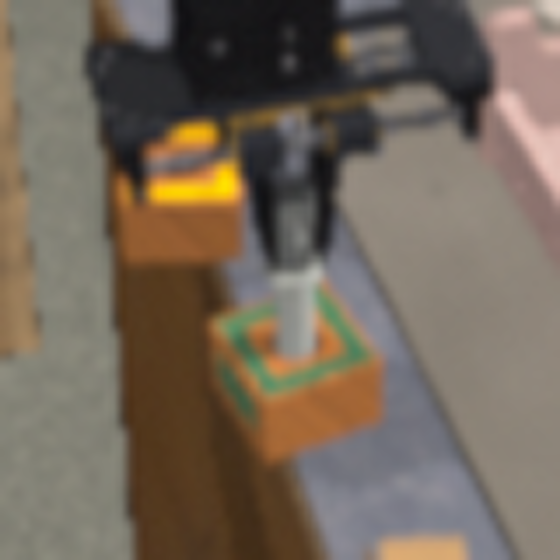

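The nose is about 13 mm into the green stand's pocket and there is no side load. I'll seat it and release.

```bash
python3 - <<'E'
from h import *
x,y=.4907,-.3695
print(bot.line_to([x,y,.0765],rate=.02,contact_N=3));s=show("seat")
bot.wait(.2);show()
E
```

```text
True
seat t 27.24 p [ 490.61 -369.39   79.01] q [ 7.071e-01  7.071e-01 -0.000e+00 -3.000e-04] F [-0.21  0.32  5.75] M [ 0.03 -0.07  0.04] gap 19.53
 t 27.44 p [ 490.58 -369.38   79.01] q [ 7.071e-01  7.071e-01 -0.000e+00 -2.000e-04] F [-0.18  0.19  6.03] M [ 0.02 -0.09 -0.04] gap 19.44
```

```bash
python3 - <<'E'
from h import *
x,y=.4907,-.3695
bot.open_jaws();bot.wait(.3);show("open")
bot.line_to([x,y,.20],rate=.08);show()
bot.line_to([x-.05,y-.16,.26],rate=.2)
bot.wait(.3)
for n in("top","side"):
    im,d=cams.get_image(n);cv2.imwrite(f"pics/{n}9.png",im);np.savez(f"{n}9.npz",im=im,d=d)
b=cv2.imread("pics/top9.png")
cv2.imwrite("pics/t9c.png",cv2.resize(b[180:260,140:500],None,fx=2.2,fy=2.2,interpolation=cv2.INTER_CUBIC))
b=cv2.imread("pics/side9.png")
cv2.imwrite("pics/s9c.png",cv2.resize(b[140:340,220:360],None,fx=3,fy=3,interpolation=cv2.INTER_CUBIC))
E
```

```text
open t 29.03 p [ 489.21 -368.22   76.71] q [ 7.071e-01  7.071e-01 -1.000e-04 -2.400e-03] F [ 0.21 -0.29 -0.83] M [-0.05 -0.11 -0.02] gap 95.25
 t 30.73 p [ 490.42 -369.26  199.2 ] q [ 7.071e-01  7.071e-01 -1.000e-04 -3.000e-03] F [-0.01  0.34 -0.01] M [-0.06 -0.1  -0.02] gap 95.1
```

View pics/t9c.png

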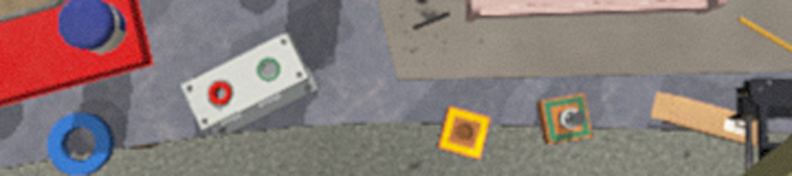

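View pics/s9c.png

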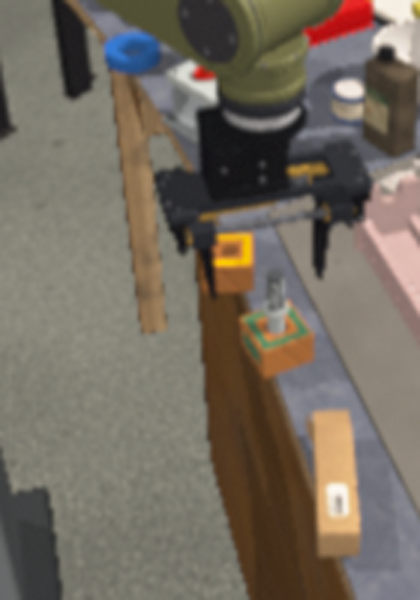

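```bash
python3 - <<'E'
from h import *
a=np.load("top9.npz");c=cams.get_calibration("top");P=np.array(c["pose"])
v,u=np.mgrid[222:248,384:412];d=a["d"][222:248,384:412]
X=np.stack([(u-c["cx"])/c["fx"]*d,(v-c["cy"])/c["fy"]*d,d],-1)@P[:3,:3].T+P[:3,3]
m=X[...,2]>.11;print(m.sum(),np.round(X[m].mean(0),4))
m=(X[...,2]>.06)&(X[...,2]<.09);print(m.sum(),np.round(X[m].mean(0),4))
show()
for n in("tape_roll","ink_tin","carton"):
  for k in("top","side"):
    print(n,k,[(np.round(x["extent"],1).tolist(),round(float(x["conf"]),2)) for x in cams.recognise(n,k)[:2]])
order.finish_job()
E
```

```text
40 [ 0.4864 -0.3516  0.2066]
37 [ 0.487  -0.3658  0.0751]
 t 32.17 p [ 440.92 -529.07  259.96] q [ 7.069e-01  7.073e-01 -1.000e-04 -2.400e-03] F [ 0.29 -0.11  0.35] M [-0.   -0.13  0.02] gap 95.03
tape_roll top [([163.9, 230.8, 193.8, 259.8], 0.56)]
tape_roll side [([256.0, 152.0, 272.9, 164.7], 0.56), ([275.2, 159.4, 292.2, 181.8], 0.34)]
ink_tin top [([246.9, 148.7, 267.7, 171.2], 0.52)]
ink_tin side []
carton top [([438.3, 224.4, 479.0, 246.9], 0.96)]
carton side [([319.0, 274.9, 339.2, 325.2], 0.71)]
the job is handed in; nothing more can be done
```

The gauge check is finished and handed in at about 32 s on the robot's clock (limit 67 s). The spindle is standing in the green-marked stand with the gripper open and clear; no verdict was reported.

- **GO hole:** The spindle went down through the hole until its collar sat on the plate. The tool stopped at 96.0 mm, the height expected for a seated collar. It was held there for about 0.3 s, with about 9 N at the stop.
- **NO-GO bush:** The nose was stopped about 4 mm above the plate and pressed with about 9–10 N for over 2 s. The tool was tilted by only about 0.004 rad, and side forces were small (at most about 2.5 N).
- **Green-marked stand:** The nose reached the pocket floor with the tool at 79.0 mm, as expected. After release, the pictures show the spindle upright in the pocket, and the gripper was withdrawn.
- **Bystanders:** The tape roll and carton are where they started. In the last top view the gripper hid one end of the carton.

**Weak or failed checks:**
- My depth check of the spindle's top averaged in stray readings and gave 0.207 m instead of 0.122 m, so I dropped it. The depth reading on the collar did agree: 0.075 m measured, 0.074 m expected.
- The detector's "ink_tin" box in the top view, before and after, looks to be on a white jar rather than the tin. It found no tin in the last side view. The arm made no unexpected contact in that area.

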